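# Load a battery pack into the gravity rack

## Task

Pick up the grey battery pack from the bench and lay it flat, lengthwise, between the rails at the open upper end of the sloped rack lane; do not drop or throw it. Then push it down the lane, under the clear cover, until its front end rests against the steel escapement stop, and let go of everything. Leave the other things on the bench where they are.

Things in the scene. Friction and masses are not known exactly. Their poses are not given: they have to be found in the camera images.
- pack: loose grey rubber-coated battery pack, a block 100 mm long (its x) x 56 mm wide (its y) x 48 mm tall (its z), black band round one end; 0.28 to 0.56 kg. It starts flat on the bench. Origin: centre of its underside. Either end may lead.
- lane: fixed sloped lane of the plywood rack, falling 17 degrees towards the robot's right (-y). Origin: on the lane floor, centre line, at the stop's upslope face, about 55 mm above the bench. x points down the slope, y across, z square to the floor. Floor from x = -290 to 0 mm. Aluminium side rails, 68 mm apart inside, 80 outside, stand 14 mm above the floor. Home, the pack's origin is at x = -50 mm, z = 0.
- mouth (a point): point on the lane floor, centre line, in the open upper part, at lane x = -205 mm: a good place for the middle of the pack; nothing is overhead here. Friction (some 1 to 6 N along the slope) holds the pack wherever it is left, it does not slide by itself.
- cover_edge (a point): middle of the upslope edge of the clear cover, on its underside: lane x = -125 mm, 70 mm above the lane floor. The cover is 94 mm wide, runs from here down to the stop, with a dark bar along this edge, its top 80 mm above the floor. Thin posts outside the rails carry it (40 to 46 mm off centre). The home pack's rear end is 25 mm inside this edge: what pushes it must reach in under the cover.
- stop (a point): middle of the upslope face of the steel escapement stop plate, 20 mm above the lane floor (lane x = 0). The plate is 56 mm wide, its top 40 mm above the floor, and does not move. The steel rocker it hangs from lies over the cover, from lane x = -83 mm down, its top 97 mm above the lane floor.
- case: small black zip case, a rounded box 110 x 80 x 50 mm; a bystander. Origin: centre of its underside.
- mug_a: white mug, 80 mm across, 95 mm tall, with a handle; a bystander. Origin: centre of its underside.
- mug_b: second white mug of the same kind; a bystander. Origin: centre of its underside.
- flask: drinking bottle, 72 mm across, 230 mm tall; a bystander. Origin: centre of its underside.
- tape: black roll of tape lying flat, 110 mm across, 48 mm tall; a bystander. Origin: centre of its underside.
- pedal: grey guitar effects pedal, 115 x 70 x 50 mm; a bystander. Origin: centre of its underside.
There are look-alikes about, which are no part of the job. What is shaped like the pack but orange or yellow is not meant.

How it is judged (in metres and radians):
On the way:
1. the pack lies flat between the rails in the open upper part of the lane (x of pack in the frame of lane between -0.27 and -0.09 m and y of pack in the frame of lane between -0.012 and 0.012 m and z of pack in the frame of lane between -0.004 and 0.006 m and angle between the z axis of pack and the z axis of lane, either way round below 0.1 rad and angle between the x axis of pack and the x axis of lane, either way round below 0.2 rad), for 0.1 s.
At the end, for the whole second after the job is handed in: the pack lies flat between the rails, its front end within 6 mm of the stop plate (origin at lane x = -56 to -44 mm, y within 12 mm, z -4 to 6 mm, z axes within 0.1 rad, x axes within 0.2 rad), at rest (below 20 mm/s) and released (x of pack in the frame of lane between -0.056 and -0.044 m and y of pack in the frame of lane between -0.012 and 0.012 m and z of pack in the frame of lane between -0.004 and 0.006 m and angle between the z axis of pack and the z axis of lane, either way round below 0.1 rad and angle between the x axis of pack and the x axis of lane, either way round below 0.2 rad and linear speed of pack below 0.02 m/s); the robot touches nothing.
It fails at once if another thing on the bench was moved more than 40 mm (distance of any of case, mug_a, mug_b, flask, tape, pedal from where it was at the start of the episode above 0.04 m).
It fails at once if the pack was dropped or thrown (faster than 1 m/s out of the fingers) (linear speed of pack above 1 m/s and contact force between the fingers and pack below 0.1 N).
It also fails if it takes over 56 s, if anything falls off the work surface, if the arm or the gripper's body presses on something with over 40 N, if the wrist force passes 120 N, or if a joint passes its speed limit or range.

## Robot

A 6-joint arm with a two-finger parallel gripper is mounted at the origin on the work surface. World frame = base frame: x ahead of the robot, y to its left, z up, the work surface at z = 0. Lengths are in mm, angles in rad, forces in N, time in s.
With the tool pointing down it reaches from about 300 to 850 mm from the base axis. Payload 5.4 kg.
Tool frame: the origin (TCP) lies at the very end of the fingers, on their centre line; the grasp point (between the pads) lies bot.hold_point_z behind it (bot.hold_point_z is the distance from the TCP to the grasp point, in mm); z points along the fingers, y is the line along which they close (so a half turn about z gives the same grasp; the last joint's range is limited). The gripper opens to 85 mm and grips with 20 to 120 N. Pads are 22 mm wide; open, the fingers measure 114 mm over their backs; the gripper's body (76 mm by 85 mm) begins 54 mm behind the grasp point. The pads swing forward as they close: fully open they stand 13 mm farther back than shut.
Start: joints at [1.069, 0.158, 1.597, -0, 1.386, -0.21], TCP at [165.424, 550.673, 196.699] pointing down, gripper open.
Joint ranges: [-2.91, 2.91], [-0.94, 2.29], [0.18, 2.7], [-1.29, 4.43], [0.17, 2.64], [-3, 3]. Speed limits (rad/s): [2.57, 2.57, 3.14, 3.14, 3.14, 3.14].

## Interface

Orientations are given as a unit quaternion [w, x, y, z].
In Python, from workcell import bot gives the robot as it stands.
- The arm moves only by the tool play_rows, never from a script. Its argument "moves" is a list that holds one entry, the list of rows, each a list of 5 numbers: the opening, from -1 (shut) to 1 (fully open), so that 0 is half open, then the shift along the tool's x, y, z in cm, then the turn about the tool's z in rad. A call has 1 to 20 rows; each row is the pose to reach, as a shift and turn from the pose commanded when the call began, along the tool's axes at that moment; what a row does not reach only later rows make up. A row lasts 1/8 s, in which the tool goes at most 62.5 mm and 10.7 degrees, less where a joint would pass 70% of its speed; a pose out of reach is approached as far as the arm can. A call with a gripper value outside its range is refused whole. The fingers move at their own pace and stop on an object; "grip_force" is the grip in N (left out, the last holds). Time passes only in rows, so rows that repeat a pose let the fingers close. It gives the time, the measured TCP pose, the force, the opening and the grip force at its end, in the units of the state.
- bot.observe(): the state, without advancing time (a new reading comes with each control period).
- bot.capture(name): name is "scene" or "top" or "wrist"; returns (picture, depth): 400x640x3 uint8, red, green, blue; 400x640 float32, mm along the optical axis (not along the pixel's ray), 0 where there is no reading.
- bot.camera_model(name): a dict with "camera_matrix" (3x3 intrinsics, pixels), "xyz" and "attitude" of the camera in the world; the wrist camera has in their place "tool_from_camera" (4x4, takes a point from camera to tool coordinates, whose origin is the TCP and whose axes are the flange's). Camera axes: x right, y down, z forward; pixel columns grow to the right and rows downward; lengths in mm; the calibration is good to about 2 mm. A picture is of the moment at which its call begins: read the wrist's pose just before it. camera_model takes no time and is no camera call.
- bot.sign_off(): hands the job in; it is judged then, once.
The state is a dict: "t": time; "joint_positions": joint angles; "qd": joint speeds; "joint_efforts": joint torques, N m; "eef_pos": TCP position; "tcp_rot": TCP orientation; "force": force on the tool from outside, world axes, zero at the start; "wrist_torque": the same for the moment, N m; "gripper_width": opening from 0.0 (shut) to 1.0 (fully open); "gripper_force": force on a finger pad.
Only numpy, scipy, OpenCV 4.12 (cv2) and the standard library are available. Lean on these libraries where they do the work, as an engineer would, in place of code of your own. Each camera call takes 0.05 s, during which the arm holds its last target. There are 200 camera calls.

## Working session

There is one attempt and no reset: what is moved stays moved. The work goes in short steps, Python scripts to look and compute and a tool call to move; the robot and the scene stay as the last step left them, time stands still between calls to the robot, and variables do not carry over. Pictures are saved under pics/ and viewed, at most 10 in all, crops included, and the job is handed in when it is done.

Besides the shell and the picture viewer there is one more tool, called after ">>>" by a JSON object that holds its "op" and its "data", one argument or row to a line. play_rows: Moves the arm, as the interface text tells. Its arguments: {"type":"object","properties":{"moves":{"type":"array","items":{"type":"array","items":{"type":"array","items":{"type":"number"}}}},"grip_force":{"type":"number"}},"required":["moves"]}

```bash
mkdir -p pics; ls; python3 - <<'E'
from workcell import bot
import cv2,numpy as np
s=bot.observe();print(s,bot.hold_point_z)
for n in("scene","top"):
    p,d=bot.capture(n);np.savez(f"{n}.npz",p=p,d=d);cv2.imwrite(f"pics/{n}0.png",p[:,:,::-1]);print(n,bot.camera_model(n))
print(bot.camera_model("wrist"))
E
```

```text
pics
{'t': 0.0, 'joint_positions': array([ 1.06888132e+00,  1.59065662e-01,  1.59826057e+00, -3.04447346e-06,
        1.38616374e+00, -2.10116620e-01]), 'qd': array([ 0.00232522,  0.00230007,  0.00064753, -0.00149695,  0.00205543,
       -0.0015616 ]), 'joint_efforts': array([ 9.09012051e-04, -3.96004772e+01, -3.31428230e+01, -2.07591106e-04,
        8.32692225e-03, -4.04845736e-06]), 'eef_pos': array([165.11579928, 550.08727433, 195.6934198 ]), 'tcp_rot': array([-3.29247325e-04,  1.45381787e-01,  9.89375175e-01, -8.89696782e-04]), 'force': array([ 0.61053829,  0.2038931 , -0.03697554]), 'wrist_torque': array([ 0.03483928, -0.02033831, -0.02057372]), 'gripper_force': 0.0, 'gripper_width': 0.9981526859756613} 18.700000000000003
scene {'camera_matrix': array([[453.26862696,   0.        , 324.47255729],
       [  0.        , 453.26862696, 194.03002487],
       [  0.        ,   0.        ,   1.        ]]), 'xyz': array([1479.99912702, -353.92030237,  985.22818201]), 'attitude': array([-0.35486843,  0.73748918,  0.52336404, -0.23720918])}
top {'camera_matrix': array([[489.22504785,   0.        , 318.66992692],
       [  0.        , 489.22504785, 198.23280673],
       [  0.        ,   0.        ,   1.        ]]), 'xyz': array([ 252.67940606,   14.90233278, 1736.72704765]), 'attitude': array([ 0.04984824, -0.70295657,  0.70737101, -0.05471261])}
{'camera_matrix': array([[319.48424669,   0.        , 318.37785803],
       [  0.        , 319.48424669, 199.11895332],
       [  0.        ,   0.        ,   1.        ]]), 'tool_from_camera': array([[-8.36421314e-05, -9.51815661e-01, -3.06670737e-01,
         7.89930253e+01],
       [ 9.99999404e-01,  2.54117210e-04, -1.06144728e-03,
        -6.81640298e-01],
       [ 1.08823246e-03, -3.06670643e-01,  9.51815072e-01,
        -1.76661499e+02],
       [ 0.00000000e+00,  0.00000000e+00,  0.00000000e+00,
         1.00000000e+00]])}
```

View pics/scene0.png

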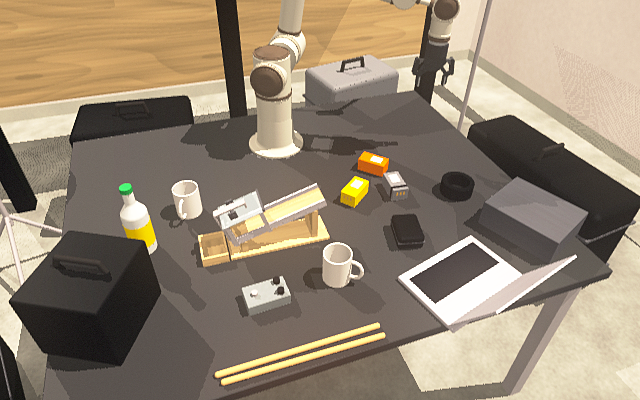

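View pics/top0.png

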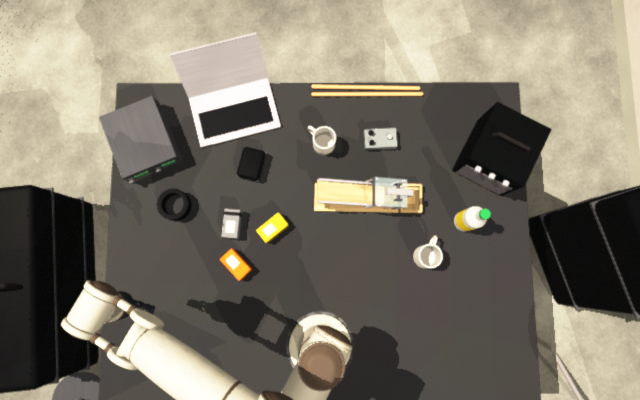

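Candidates, in top-camera pixels: grey block with black band (231,223), yellow block (272,228), orange block (235,264), and grey pedal with knobs (380,138). I choose the grey one at (231,223), seen at (396,184) in the scene view. The lane runs from its upper end at about (318,195) to the stop at about (400,193).

```bash
cat > h.py <<'E'
from workcell import bot
import cv2,numpy as np
from scipy.spatial.transform import Rotation as R
def rot(q): return R.from_quat(np.roll(q,-1)).as_matrix()
def cam(n,s=None):
    m=bot.camera_model(n);K=m["camera_matrix"]
    if n=="wrist":
        T=m["tool_from_camera"];A=rot(s["tcp_rot"]);return K,A@T[:3,:3],A@T[:3,3]+s["eef_pos"]
    return K,rot(m["attitude"]),np.array(m["xyz"])
def ray(c,uv,z):
    K,A,o=c;d=A@np.linalg.solve(K,[uv[0],uv[1],1]);return o+d*(z-o[2])/d[2]
def cloud(c,d):
    K,A,o=c;v,u=np.mgrid[:d.shape[0],:d.shape[1]]
    P=np.stack([(u-K[0,2])/K[0,0]*d,(v-K[1,2])/K[1,1]*d,d],-1);return P@A.T+o
def proj(c,p):
    K,A,o=c;q=K@(A.T@(np.asarray(p,float)-o));return q[:2]/q[2]
E
python3 - <<'E'
from h import *
f=np.load("top.npz");p,d=f["p"],f["d"];c=cam("top");W=cloud(c,d)
for n,(u,v) in dict(pack=(231,223),yel=(272,228),ora=(235,264),case=(251,164),muga=(324,140),mugb=(428,256),tape=(174,205),pedal=(380,138),flask=(470,218)).items(): print(n,W[v,u].round())
# pack top face
m=(W[...,2]>35)&(W[...,2]<60);l=cv2.connectedComponents(m.astype(np.uint8))[1];k=l[223,231]
r=cv2.minAreaRect(W[l==k][:,:2].astype(np.float32));print("pack",r,cv2.boxPoints(r).round())
for v in range(180,214,4): print(v,[tuple(W[v,u].round().astype(int)) for u in range(318,370,10)])
im=np.hstack([cv2.resize(p[205:245,205:265],None,fx=6,fy=6,interpolation=2),cv2.resize(p[165:225,310:430],None,fx=3.3,fy=4,interpolation=2)]) if 0 else None
a=cv2.resize(p[200:245,200:300],(800,290),interpolation=2);b=cv2.resize(p[170:222,308:436],(800,310),interpolation=2)
cv2.imwrite("pics/c1.png",np.vstack([a,b])[:,:,::-1])
E
```

```text
pack [419. 306.  50.]
yel [401. 164.  47.]
ora [279. 290.  49.]
case [627. 240.  50.]
muga [725. -19.   7.]
mugb [ 303. -382.    3.]
tape [490. 519.   3.]
pedal [ 723. -219.   35.]
flask [ 420. -488.  159.]
pack ((418.57794189453125, 308.01654052734375), (57.87803649902344, 99.40292358398438), 85.44087982177734) [[367. 283.]
 [466. 275.]
 [470. 333.]
 [371. 341.]]
180 [(np.int64(551), np.int64(5), np.int64(145)), (np.int64(552), np.int64(-28), np.int64(136)), (np.int64(551), np.int64(-61), np.int64(143)), (np.int64(578), np.int64(-104), np.int64(-2)), (np.int64(577), np.int64(-140), np.int64(4)), (np.int64(557), np.int64(-165), np.int64(109))]
184 [(np.int64(539), np.int64(5), np.int64(134)), (np.int64(540), np.int64(-28), np.int64(130)), (np.int64(542), np.int64(-62), np.int64(118)), (np.int64(542), np.int64(-96), np.int64(116)), (np.int64(545), np.int64(-131), np.int64(100)), (np.int64(546), np.int64(-166), np.int64(93))]
188 [(np.int64(526), np.int64(5), np.int64(137)), (np.int64(528), np.int64(-29), np.int64(120)), (np.int64(529), np.int64(-62), np.int64(116)), (np.int64(530), np
[... 1121 characters left out ...]
 (np.int64(474), np.int64(-95), np.int64(121)), (np.int64(475), np.int64(-129), np.int64(112)), (np.int64(475), np.int64(-163), np.int64(104))]
208 [(np.int64(475), np.int64(5), np.int64(11)), (np.int64(475), np.int64(-31), np.int64(5)), (np.int64(474), np.int64(-66), np.int64(12)), (np.int64(474), np.int64(-102), np.int64(9)), (np.int64(474), np.int64(-137), np.int64(13)), (np.int64(475), np.int64(-174), np.int64(4))]
212 [(np.int64(463), np.int64(5), np.int64(-8)), (np.int64(461), np.int64(-31), np.int64(6)), (np.int64(461), np.int64(-67), np.int64(4)), (np.int64(462), np.int64(-103), np.int64(-5)), (np.int64(460), np.int64(-138), np.int64(5)), (np.int64(461), np.int64(-174), np.int64(0))]
```

View pics/c1.png

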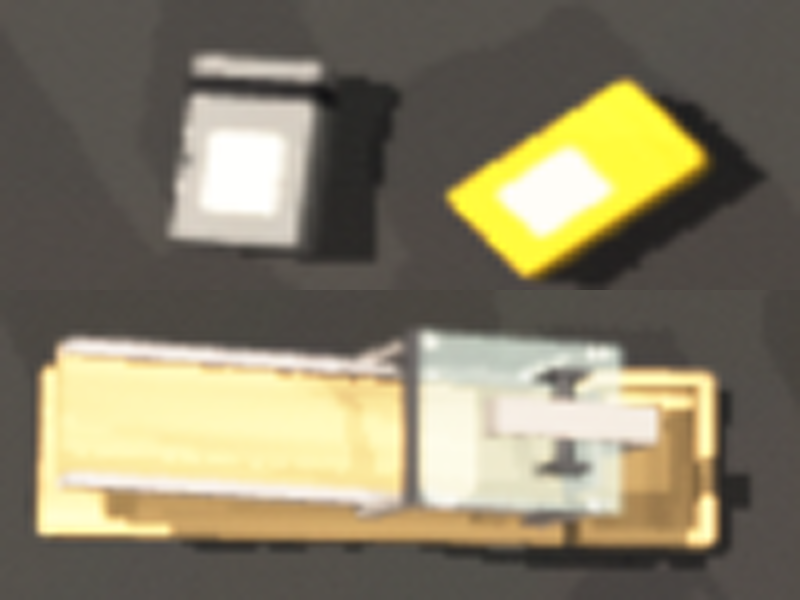

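The grey block has the black band, so it is the pack: centre about (418,308), long axis near world x, top at z≈49. Next I look at the lane from close by with the empty hand.

>>> {"op": "play_rows", "data": {
  "moves": [
    [[1, -50.5, -46.4, -13.4, 1.28], [1, -50.5, -46.4, -13.4, 1.28], [1, -50.5, -46.4, -13.4, 1.28], [1, -50.5, -46.4, -13.4, 1.28], [1, -50.5, -46.4, -13.4, 1.28], [1, -50.5, -46.4, -13.4, 1.28], [1, -50.5, -46.4, -13.4, 1.28], [1, -50.5, -46.4, -13.4, 1.28], [1, -50.5, -46.4, -13.4, 1.28], [1, -50.5, -46.4, -13.4, 1.28], [1, -50.5, -46.4, -13.4, 1.28], [1, -50.5, -46.4, -13.4, 1.28], [1, -50.5, -46.4, -13.4, 1.28], [1, -50.5, -46.4, -13.4, 1.28], [1, -50.5, -46.4, -13.4, 1.28], [1, -50.5, -46.4, -13.4, 1.28]]
  ]
}}

```text
t: 2.1
eef_pos: [515.3, -38.1, 330.8]
tcp_rot: [0.0, 0.707, 0.707, 0.0]
force: [0.4, 0.7, 0.0]
gripper_width: 1.002
gripper_force: 0.0
```

```bash
python3 - <<'E'
from h import *
s=bot.observe();p,d=bot.capture("wrist");print(s["t"],s["eef_pos"],s["tcp_rot"],s["joint_positions"].round(2))
np.savez("w1.npz",p=p,d=d,pos=s["eef_pos"],q=s["tcp_rot"]);cv2.imwrite("pics/w1.png",p[:,:,::-1])
E
```

```text
2.1 [515.30723661 -38.12842882 330.7764178 ] [6.62686034e-05 7.06995314e-01 7.07218226e-01 4.61871191e-05] [-0.31 -0.05  1.55  0.    1.64 -0.31]
```

View pics/w1.png

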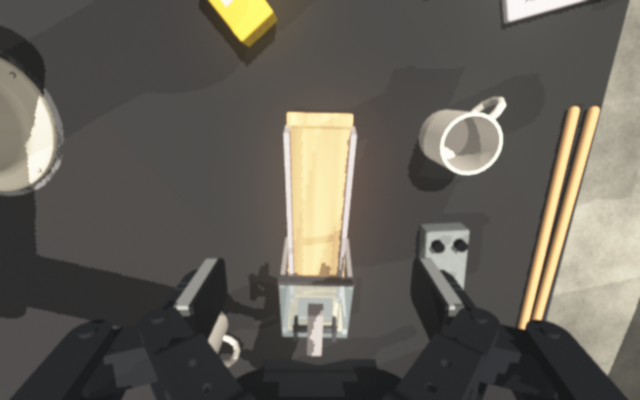

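The wrist view shows the lane with its upper end at about rows 113–127 (cols 285–355), rails along cols 288 and 350, and the cover's dark bar at row 280 (cols 279–353).

```bash
python3 - <<'E'
from h import *
f=np.load("w1.npz");p,d=f["p"],f["d"];s=dict(eef_pos=f["pos"],tcp_rot=f["q"]);c=cam("wrist",s);W=cloud(c,d)
Q=W[140:265,300:338].reshape(-1,3);Q=Q[np.isfinite(Q).all(1)]
for _ in range(3):
    m=Q.mean(0);u,_,vt=np.linalg.svd(Q-m,full_matrices=False);n=vt[2]*np.sign(vt[2,2]);r=(Q-m)@n;Q=Q[abs(r)<3*r.std()]
print("plane",m,n,np.degrees(np.arccos(n[2])),r.std())
# wood columns (saturated) per row
hsv=cv2.cvtColor(p,cv2.COLOR_RGB2HSV)
K,A,o=c
def hit(u,v,off=0):
    dr=A@np.linalg.solve(K,[u,v,1]);return o+dr*(((m-o)@n+off)/(dr@n))
mid=[]
for v in range(135,262,6):
    k=np.where(hsv[v,280:360,1]>60)[0]+280
    a,b=hit(k[0],v),hit(k[-1]+1,v);mid.append((a+b)/2);print(v,k[0],k[-1],a.round(),b.round()) if v%4==3 else 0
mid=np.array(mid);print("mid",np.polyfit(mid[:,1],mid[:,0],1))
for v in(105,111,114,118,126,128,130,134): print(v,p[v,320],W[v,320].round(1),hit(320,v).round(1))
for v in range(270,292,2): print(v,p[v,300],p[v,330],hit(315,v,80).round(1))
E
```

```text
plane [514.82994942 -96.12821727 110.88803158] [-0.99999036 -0.00238778  0.00368355] 89.78894758250875 14.461742556886794
135 290 349 [516.  42. 524.] [516.  38. 494.]
147 290 348 [516.  42. 524.] [516.  38. 494.]
159 291 347 [516.  43. 524.] [516.  37. 493.]
171 291 346 [516.  44. 524.] [516.  37. 493.]
183 291 345 [516.  44. 524.] [516.  36. 493.]
195 292 344 [516.  45. 524.] [516.  35. 492.]
207 292 343 [516.  46. 524.] [516.  34. 492.]
219 292 342 [516.  46. 524.] [516.  34. 491.]
231 293 340 [516.  47. 524.] [516.  32. 490.]
243 293 340 [516.  48. 524.] [516.  32. 490.]
255 294 339 [516.  49. 524.] [516.  31. 490.]
mid [7.49320729e-03 5.15668150e+02]
105 [96 87 80] [517.1  26.6   0. ] [515.4  35.7 347.7]
111 [110  95  81] [517.1  17.9   1.7] [515.4  32.9 347.5]
114 [251 233 174] [517.1  14.   11.6] [515.4  31.5 347.4]
118 [254 244 191] [517.1   8.2  12.2] [515.4  29.6 347.3]
126 [242 216 156] [516.5   6.8 130.6] [515.4  25.8 347. ]
128 [242 217 156] [516.5   5.1 137. ] [515.4  24.8 346.9]
130 [251 233 175] [516.5   3.  138.5] [515.4  23.8 346.9]
134 [252 235 177] [516.5  -1.4 138.4] [515.4  21.9 346.7]
270 [244 221 160] [219 183 133] [  416.9 -4868.8 -7853.7]
272 [244 220 160] [226 194 141] [  417.1 -4913.1 -7815.2]
274 [222 187 137] [198 166 121] [  417.4 -4957.2 -7776.9]
276 [130 114  97] [127 107  82] [  417.6 -5001.1 -7738.8]
278 [106  98  94] [81 71 63] [  417.9 -5044.8 -7700.9]
280 [105  98  95] [76 67 61] [  418.1 -5088.3 -7663.2]
282 [113 107 103] [79 71 66] [  418.4 -5131.6 -7625.6]
284 [126 120 113] [93 87 83] [  418.6 -5174.6 -7588.2]
286 [187 183 166] [155 151 139] [  418.8 -5217.5 -7551. ]
288 [207 202 183] [198 196 177] [  419.1 -5260.2 -7514. ]
290 [207 202 183] [211 206 185] [  419.3 -5302.6 -7477.2]
```

```bash
cat > lane.py <<'E'
from h import *
f=np.load("w1.npz");p,d=f["p"],f["d"];s=dict(eef_pos=f["pos"],tcp_rot=f["q"]);c=cam("wrist",s);W=cloud(c,d);K,A,o=c
T=np.tan(np.radians(17))
S=W[140:265,300:338][d[140:265,300:338]>50]
k=np.polyfit(S[:,1],S[:,2],1);r=S[:,2]-np.polyval(k,S[:,1]);S=S[abs(r)<10]
k=np.polyfit(S[:,1],S[:,2],1);z0=np.median(S[:,2]-T*S[:,1]);print("slope",np.degrees(np.arctan(k[0])),"z at y=0",z0,"n",len(S),r.std())
n=np.array([0,-np.sin(np.radians(17)),np.cos(np.radians(17))])
def hit(u,v,off=0):
    dr=A@np.linalg.solve(K,[u,v,1]);return o+dr*((n[2]*z0+off-o@n)/(dr@n))
hsv=cv2.cvtColor(p,cv2.COLOR_RGB2HSV);mid=[]
for v in range(135,262,6):
    q=np.where(hsv[v,280:360,1]>60)[0]+280
    a,b=hit(q[0],v),hit(q[-1]+1,v);mid.append((a+b)/2)
    if v%4==3: print(v,a.round(),b.round())
mid=np.array(mid);print("mid x = ",np.polyfit(mid[:,1],mid[:,0],1))
print("upper end rows 124..128",hit(320,124),hit(320,128))
for v in (275,285): print("bar top",v,hit(315,v,80))
y55=(55-z0)/T;print("origin y from z=55:",y55)
E
python3 lane.py
```

```text
slope 16.910612204179877 z at y=0 138.34189483179068 n 4724 0.703510979651438
135 [482.  -3. 138.] [551.  -3. 138.]
147 [481. -17. 133.] [550. -17. 133.]
159 [482. -32. 129.] [550. -32. 129.]
171 [481. -48. 124.] [550. -48. 124.]
183 [480. -64. 119.] [549. -64. 119.]
195 [481. -82. 113.] [549. -82. 113.]
207 [ 480. -100.  108.] [ 549. -100.  108.]
219 [ 479. -120.  102.] [ 548. -120.  102.]
231 [ 479. -140.   95.] [ 546. -140.   95.]
243 [ 478. -162.   89.] [ 547. -162.   89.]
255 [ 479. -185.   82.] [ 547. -185.   82.]
mid x =  [1.77847293e-02 5.16128956e+02]
upper end rows 124..128 [516.46087458   9.92386263 141.37592412] [516.4758582    5.40571879 139.99458892]
bar top 275 [ 510.6432839  -163.89691686  171.88891927]
bar top 285 [ 510.53949058 -181.05652349  166.64270104]
origin y from z=55: -272.5990549399924
```

Lane: floor z = 138.3 + 0.306·y, centre x = 516.1 + 0.018·y, stop at y ≈ −271. Next I go above the pack.

>>> {"op": "play_rows", "data": {
  "moves": [
    [[1, 34.6, -9.7, 18.0, -1.49], [1, 34.6, -9.7, 18.0, -1.49], [1, 34.6, -9.7, 18.0, -1.49], [1, 34.6, -9.7, 18.0, -1.49], [1, 34.6, -9.7, 18.0, -1.49], [1, 34.6, -9.7, 18.0, -1.49], [1, 34.6, -9.7, 18.0, -1.49], [1, 34.6, -9.7, 18.0, -1.49], [1, 34.6, -9.7, 18.0, -1.49], [1, 34.6, -9.7, 18.0, -1.49], [1, 34.6, -9.7, 18.0, -1.49]]
  ]
}}

```text
t: 3.52
eef_pos: [419.3, 306.9, 151.0]
tcp_rot: [0.0, 0.042, 0.999, 0.0]
force: [0.7, 0.4, -0.7]
gripper_width: 1.001
gripper_force: 0.0
```

```bash
python3 - <<'E'
from h import *
s=bot.observe();p,d=bot.capture("wrist");c=cam("wrist",s);W=cloud(c,d);print(s["t"],s["eef_pos"],s["tcp_rot"])
cv2.imwrite("pics/w2.png",p[:,:,::-1])
m=((W[...,2]>38)&(W[...,2]<58)&(d>50)&(np.hypot(W[...,0]-418,W[...,1]-308)<75)).astype(np.uint8)
r=cv2.minAreaRect(W[m>0][:,:2].astype(np.float32));print(r,cv2.boxPoints(r).round(1),np.median(W[m>0][:,2]))
A=rot(s["tcp_rot"]);g=np.array([r[0][0],r[0][1],0])-s["eef_pos"];print("tool shift xy",(A.T@g).round(1))
E
```

```text
3.525 [419.27109391 306.88435528 151.02265607] [2.76615489e-04 4.20107367e-02 9.99117114e-01 1.19065979e-04]
((419.5503234863281, 306.4147644042969), (56.27619934082031, 99.93659210205078), 84.72295379638672) [[367.2 283. ]
 [466.7 273.8]
 [471.9 329.8]
 [372.4 339. ]] 47.66881028159543
tool shift xy [ -0.2  -0.5 151. ]
```

View pics/w2.png

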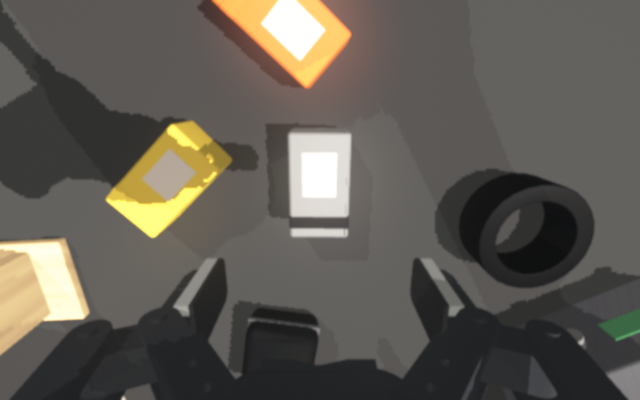

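The wrist view shows the pack (grey, banded end) at (319,183), already centred and aligned. I descend and grip.

>>> {"op": "play_rows", "data": {
  "grip_force": 30,
  "moves": [
    [[1, 0, 0, 6, 0], [1, 0, 0, 10, 0], [1, 0, 0, 12.5, 0], [1, 0, 0, 13.3, 0], [1, 0, 0, 13.3, 0], [-1, 0, 0, 13.3, 0], [-1, 0, 0, 13.3, 0], [-1, 0, 0, 13.3, 0], [-1, 0, 0, 13.3, 0], [-1, 0, 0, 13.3, 0], [-1, 0, 0, 13.3, 0], [-1, 0, 0, 12.8, 0], [-1, 0, 0, 10, 0], [-1, 0, 0, 6, 0], [-1, 0, 0, 1, 0], [-1, 0, 0, -4, 0], [-1, 0, 0, -9, 0], [-1, 0, 0, -9, 0]]
  ]
}}

```text
t: 5.82
eef_pos: [421.6, 308.3, 246.4]
tcp_rot: [0.005, 0.041, 0.999, 0.002]
force: [-0.6, -0.6, -0.5]
gripper_width: -0.005
gripper_force: 0.0
```

The grasp missed: the gripper shut fully. I look to see why.

```bash
python3 - <<'E'
from h import *
s=bot.observe();p,d=bot.capture("wrist");c=cam("wrist",s);W=cloud(c,d);print(s)
cv2.imwrite("pics/w3.png",p[:,:,::-1])
m=((W[...,2]>38)&(W[...,2]<58)&(d>50)&(np.hypot(W[...,0]-418,W[...,1]-308)<75)).astype(np.uint8)
if m.sum()>50:
  r=cv2.minAreaRect(W[m>0][:,:2].astype(np.float32));print(r,np.median(W[m>0][:,2]))
E
```

```text
{'t': 5.825, 'joint_positions': array([ 3.99747670e-01, -1.88272762e-02,  1.68571722e+00,  4.04259183e-06,
        1.46433241e+00, -1.08932416e+00]), 'qd': array([ 0.00097662,  0.04465063,  0.091913  ,  0.00064018, -0.02908168,
       -0.00013989]), 'joint_efforts': array([ 8.92807147e-02, -3.41566515e+01, -3.48047054e+01,  1.45996066e-03,
        2.44100271e-01, -1.88142570e-05]), 'eef_pos': array([421.63826477, 308.30396526, 246.36498337]), 'tcp_rot': array([0.00468904, 0.04085053, 0.99915181, 0.00221323]), 'force': array([-0.56306014, -0.56165394, -0.47982178]), 'wrist_torque': array([0.00322597, 0.03688812, 0.00568422]), 'gripper_force': 0.0, 'gripper_width': -0.004932268961901713}
((420.11553955078125, 306.345703125), (56.04374694824219, 100.47813415527344), 84.82687377929688) 47.73139700302602
```

View pics/w3.png

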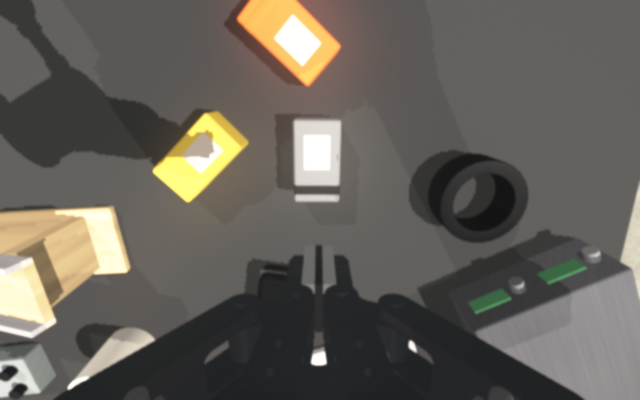

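The pack has not moved and is still at (318,153): the fingers had not finished closing before the lift. I repeat, waiting for the grip before lifting.

>>> {"op": "play_rows", "data": {
  "grip_force": 30,
  "moves": [
    [[1, 0, 0, 0, 0], [1, 0, 0, 0, 0], [1, 0, 0, 0, 0], [1, 0, 0, 3, 0], [1, 0, 0, 6, 0], [1, 0, 0, 9, 0], [1, 0, 0, 9, 0], [1, 0, 0, 9, 0], [1, 0, 0, 9, 0], [1, 0, 0, 14, 0], [1, 0, 0, 18, 0], [1, 0, 0, 21, 0], [1, 0, 0, 22.3, 0], [1, 0, 0, 22.3, 0], [1, 0, 0, 22.3, 0]]
  ]
}}

```text
t: 7.75
eef_pos: [420.4, 307.7, 19.4]
tcp_rot: [0.001, 0.041, 0.999, 0.001]
force: [0.9, -0.3, 0.5]
gripper_width: 1.0
gripper_force: 0.0
```

>>> {"op": "play_rows", "data": {
  "grip_force": 30,
  "moves": [
    [[-1, 0, 0, 0, 0], [-1, 0, 0, 0, 0], [-1, 0, 0, 0, 0], [-1, 0, 0, 0, 0], [-1, 0, 0, 0, 0], [-1, 0, 0, 0, 0]]
  ]
}}

```text
t: 8.5
eef_pos: [418.9, 307.1, 17.7]
tcp_rot: [-0.0, 0.041, 0.999, -0.0]
force: [-0.0, 0.2, 0.1]
gripper_width: -0.004
gripper_force: 0.0
```

```bash
python3 - <<'E'
from h import *
s=bot.observe();ims=[]
p,d=bot.capture("wrist");c=cam("wrist",s);print(proj(c,[420,306,48]))
q,e=bot.capture("scene");c2=cam("scene");u=proj(c2,[420,306,40]).astype(int);print(u)
b=cv2.resize(q[u[1]-60:u[1]+40,u[0]-60:u[0]+60],(480,400),interpolation=2)
cv2.imwrite("pics/c4.png",np.hstack([p[:,160:480],b])[:,:,::-1])
E
```

```text
[317.866188   260.65352271]
[394 181]
```

View pics/c4.png

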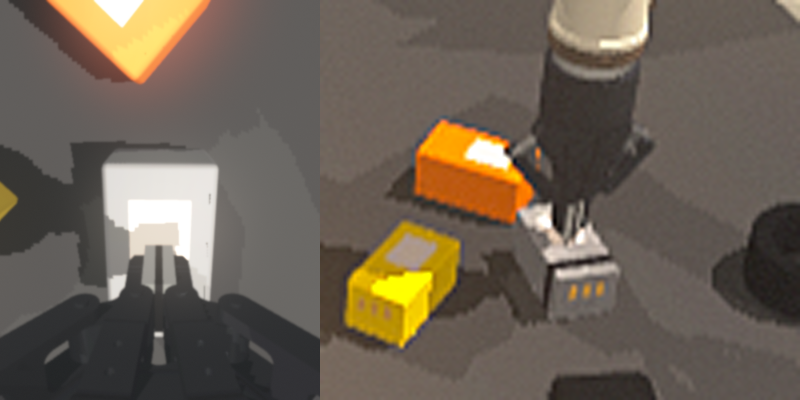

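The scene crop shows the shut fingertips just above the pack's top, not beside it, so they end farther back than the reported TCP. I measure the tips in the wrist depth.

```bash
python3 - <<'E'
from h import *
s=bot.observe();p,d=bot.capture("wrist");T=bot.camera_model("wrist")["tool_from_camera"];K=bot.camera_model("wrist")["camera_matrix"]
C=cloud((K,T[:3,:3],T[:3,3]),d)
print(s["eef_pos"],s["joint_positions"].round(3))
for v in range(225,330,6): print(v,[(C[v,u].round().astype(int).tolist(),int(p[v,u].mean())) for u in(310,318,326)])
E
```

```text
[418.93219449 307.11063138  17.6789727 ] [ 0.4    0.236  1.892 -0.     1.013 -1.089]
225 [([18, -5, -30], 222), ([18, -1, -30], 223), ([19, 3, -30], 223)]
231 [([15, -5, -30], 222), ([15, -1, -31], 222), ([16, 3, -31], 222)]
237 [([12, -5, -30], 221), ([12, -1, -30], 222), ([13, 3, -31], 222)]
243 [([9, -5, -30], 218), ([9, -1, -31], 215), ([9, 3, -30], 218)]
249 [([11, -5, -42], 161), ([11, -1, -42], 85), ([12, 3, -43], 162)]
255 [([11, -4, -47], 160), ([12, -1, -49], 83), ([12, 3, -49], 161)]
261 [([11, -4, -54], 158), ([12, -1, -54], 79), ([12, 3, -54], 159)]
267 [([11, -4, -59], 157), ([12, -1, -59], 75), ([12, 2, -59], 157)]
273 [([12, -4, -64], 155), ([12, -1, -65], 71), ([12, 2, -64], 156)]
279 [([11, -4, -68], 154), ([11, -1, -67], 67), ([12, 2, -69], 155)]
285 [([11, -4, -71], 178), ([11, -1, -72], 73), ([11, 2, -71], 180)]
291 [([12, -4, -77], 65), ([9, -1, -72], 69), ([13, 2, -78], 76)]
297 [([13, -4, -81], 59), ([6, -1, -71], 62), ([13, 2, -81], 62)]
303 [([12, -4, -84], 56), ([4, -1, -72], 60), ([12, 2, -84], 57)]
309 [([12, -3, -88], 51), ([0, -1, -71], 57), ([11, 2, -86], 55)]
315 [([11, -3, -89], 48), ([-2, -1, -71], 56), ([8, 2, -85], 53)]
321 [([9, -3, -89], 45), ([-5, -1, -72], 54), ([4, 2, -82], 52)]
327 [([2, -4, -83], 46), ([-8, -1, -71], 53), ([0, 2, -82], 52)]
```

The shut fingertips really end about 40 mm behind the reported TCP (tool z ≈ −40), so the fingers passed above the pack. I correct for that: open, go 42 mm lower, then close.

>>> {"op": "play_rows", "data": {
  "grip_force": 30,
  "moves": [
    [[1, 0, 0, -1, 0], [1, 0, 0, -1, 0], [1, 0, 0, -1, 0], [1, 0, 0, -1, 0], [1, 0, 0, -1, 0], [1, 0, 0, -1, 0], [1, 0, 0, 1, 0], [1, 0, 0, 2.5, 0], [1, 0, 0, 3.7, 0], [1, 0, 0, 4.2, 0], [1, 0, 0, 4.2, 0]]
  ]
}}

```text
t: 10.02
eef_pos: [418.8, 307.1, -24.5]
tcp_rot: [-0.0, 0.041, 0.999, -0.0]
force: [-0.7, -0.4, -0.3]
gripper_width: 1.004
gripper_force: 0.0
```

>>> {"op": "play_rows", "data": {
  "grip_force": 30,
  "moves": [
    [[-1, 0, 0, 0, 0], [-1, 0, 0, 0, 0], [-1, 0, 0, 0, 0], [-1, 0, 0, 0, 0], [-1, 0, 0, 0, 0], [-1, 0, 0, 0, 0]]
  ]
}}

```text
t: 10.78
eef_pos: [419.6, 307.4, -23.5]
tcp_rot: [0.001, 0.041, 0.999, 0.0]
force: [-0.9, -0.2, 5.9]
gripper_width: 0.654
gripper_force: 34.5
```

```bash
python3 - <<'E'
from h import *
s=bot.observe();p,d=bot.capture("wrist");T=bot.camera_model("wrist")["tool_from_camera"];K=bot.camera_model("wrist")["camera_matrix"]
C=cloud((K,T[:3,:3],T[:3,3]),d);np.savez("g.npz",p=p,C=C)
print(s["eef_pos"],s["gripper_width"],s["gripper_force"])
# finger pixels beside pack: lowest (largest z) with |y| 29..45, |x|<14
for sg in(1,-1):
    m=(d>50)&(C[...,1]*sg>30)&(C[...,1]*sg<44)&(abs(C[...,0])<13)&(C[...,2]<10)
    z=C[...,2][m];print(sg,m.sum(),np.percentile(z,[5,50,95,99]) if m.any() else 0)
m=(d>50)&(abs(C[...,1])<26)&(C[...,0]>14)&(C[...,0]<60);print("pack top z",np.median(C[...,2][m]))
E
```

```text
[419.61643802 307.39672264 -23.54279356] 0.654035609315957 34.51808273792267
1 2596 [-94.17167174 -86.10682415 -23.07339761 -22.32072265]
-1 2559 [-94.50424367 -84.45519596 -23.45460843 -22.57326622]
pack top z -71.26023797018468
```

Gripped (55.6 mm, 34 N). I lift and carry it above the mouth, turning it to the lane.

>>> {"op": "play_rows", "data": {
  "grip_force": 40,
  "moves": [
    [[-1, 0, 0, -2, 0], [-1, 0, 0, -6, 0], [-1, 0, 0, -10, 0], [-1, 0, 0, -14, 0.1], [-1, -1, -3, -18, 0.25], [-1, -2, -6, -19.4, 0.4], [-1, -3.5, -10, -19.4, 0.55], [-1, -5, -14, -19.4, 0.7], [-1, -6.5, -18, -19.4, 0.85], [-1, -8, -22, -19.4, 1.0], [-1, -9.5, -27, -19.4, 1.15], [-1, -10.5, -31, -19.4, 1.3], [-1, -11.8, -35, -19.4, 1.4], [-1, -12.8, -38.5, -19.4, 1.505], [-1, -12.8, -38.5, -19.4, 1.505], [-1, -12.8, -38.5, -19.4, 1.505], [-1, -12.8, -38.5, -19.4, 1.505]]
  ]
}}

```text
t: 12.95
eef_pos: [514.5, -85.9, 169.0]
tcp_rot: [-0.001, 0.712, 0.702, -0.0]
force: [-0.1, -0.1, -5.2]
gripper_width: 0.651
gripper_force: 46.0
```

```bash
python3 - <<'E'
from h import *
s=bot.observe();p,d=bot.capture("wrist");c=cam("wrist",s);W=cloud(c,d);K,A,o=c
print(s["t"],s["eef_pos"],s["tcp_rot"],s["gripper_width"],s["gripper_force"])
np.savez("w5.npz",p=p,d=d,pos=s["eef_pos"],q=s["tcp_rot"]);cv2.imwrite("pics/w5.png",p[:,:,::-1])
T=np.array(bot.camera_model("wrist")["tool_from_camera"]);C=cloud((K,T[:3,:3],T[:3,3]),d)
m=(d>50)&(abs(C[...,2]+71)<6)&(C[...,0]>14)&(C[...,0]<60)&(abs(C[...,1])<40)
P=C[m];k=np.polyfit(P[:,0],P[:,2],1);print("pack top z(x) tool",k,"x max",np.percentile(P[:,0],99.5))
for x in(20,30,40):
    y=P[abs(P[:,0]-x)<2][:,1];print(x,np.percentile(y,[.5,99.5]).round(1))
S=W[(d>50)&(abs(W[...,0]-516)<25)&(W[...,1]>-25)&(W[...,1]<2)&(W[...,2]>110)&(W[...,2]<160)];print(len(S), S[:,2].mean()-.3057*S[:,1].mean())
E
```

```text
12.95 [514.48670193 -85.93634457 169.00422506] [-7.30303767e-04  7.12204598e-01  7.01971544e-01 -1.71261964e-04] 0.6510158280826256 45.97099542617798
pack top z(x) tool [ 4.57397400e-02 -7.24420457e+01] x max 48.66744381117743
20 [-27.7  26.8]
30 [-27.5  26.8]
40 [-27.7  26.9]
3491 137.93233025384922
```

View pics/w5.png

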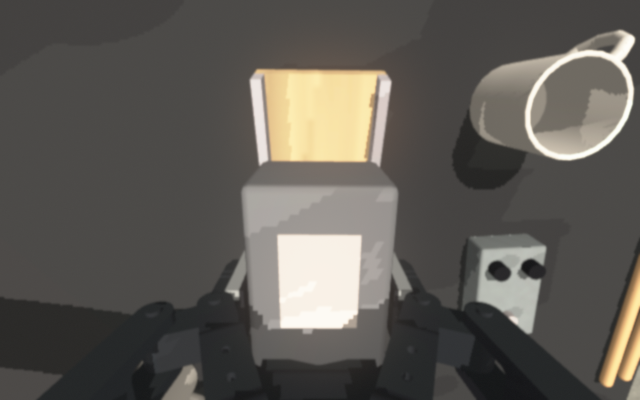

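Pack held level and centred: rail tops at cols 258 and 382, pack at cols 245–395 (nearer the camera). I lower it so the upslope edge touches and the pack pivots in the lightly gripping pads.

>>> {"op": "play_rows", "data": {
  "grip_force": 20,
  "moves": [
    [[-1, 0, 0, 2.5, 0], [-1, 0, 0, 4.5, 0], [-1, 0, 0, 5.7, 0], [-1, 0, 0, 6.1, 0], [-1, 0, 0, 6.3, 0], [-1, 0, 0, 6.5, 0], [-1, 0, 0, 6.7, 0], [-1, 0, 0, 6.9, 0], [-1, 0, 0, 7.1, 0], [-1, 0, 0, 7.1, 0]]
  ]
}}

```text
t: 14.25
eef_pos: [516.0, -88.4, 101.1]
tcp_rot: [0.001, 0.713, 0.702, -0.0]
force: [-4.9, -2.9, 7.5]
gripper_width: 0.651
gripper_force: 47.3
```

```bash
cat > tilt.py <<'E'
from h import *
s=bot.observe();p,d=bot.capture("wrist");c=cam("wrist",s);W=cloud(c,d)
print(s["t"],s["eef_pos"],s["force"].round(1),s["gripper_width"],s["gripper_force"])
# grey top of pack: low saturation, in lane strip, upslope of fingers
h=cv2.cvtColor(p,cv2.COLOR_RGB2HSV);e=s["eef_pos"]
H=W[...,2]-(138.1+.3057*W[...,1])
m=(d>50)&(abs(W[...,0]-514.6)<24)&(W[...,1]>e[1]+14)&(W[...,1]<e[1]+75)&(H>30)&(H<90)
P=W[m];k=np.polyfit(P[:,1],P[:,2],1);r=P[:,2]-np.polyval(k,P[:,1]);P=P[abs(r)<2]
k=np.polyfit(P[:,1],P[:,2],1);print("top slope deg",np.degrees(np.arctan(k[0])),"height normal above floor",(H[m].mean())*np.cos(np.radians(17)),"y max",np.percentile(P[:,1],99.5),len(P))
E
python3 tilt.py
```

```text
14.25 [515.9700446  -88.35022039 101.11298793] [-4.9 -2.9  7.5] 0.65053702331938 47.32943415641785
top slope deg -6.22852872204139 height normal above floor 49.21989059274151 y max -39.55951093949149 6917
```

```bash
cat >> tilt.py <<'E'
for y in np.arange(-80,12,6):
    q=(d>50)&(abs(W[...,0]-514.6)<20)&(abs(W[...,1]-y)<2)
    z=W[q][:,2]; print(int(y),len(z),np.percentile(z,[5,50,95]).round(1) if len(z) else "", "floor",round(138.1+.3057*y,1))
J=d.shape; q=(d>50)&(abs(W[...,1]+55)<4)&(abs(W[...,0]-514)<60)&(H>-10)
Q=W[q]
for x in range(470,562,6):
    z=Q[abs(Q[:,0]-x)<2][:,2]; print(x,np.median(z).round(1) if len(z) else "",end="; ")
print("R",rot(s["tcp_rot"]).round(3).tolist())
E
python3 tilt.py
```

```text
14.3 [516.0076337  -88.36698872 101.16031116] [-4.6 -2.5  6.6] 0.6520904215191393 47.330167293548584
top slope deg -6.223844188510147 height normal above floor 49.2366531889873 y max -39.57424729041215 6946
-80 3116 [172.5 210.4 219.4] floor 113.6
-74 1684 [172.4 173.9 223.6] floor 115.5
-68 1233 [172.4 173.6 227.7] floor 117.3
-62 1094 [172.5 173.7 174.7] floor 119.1
-56 1164 [172.4 173.3 174.3] floor 121.0
-50 1213 [172.5 173.5 174.4] floor 122.8
-44 1344 [172.6 173.6 174.6] floor 124.6
-38 2933 [126.  147.8 169.1] floor 126.5
-32 698 [127.  128.2 129.3] floor 128.3
-26 750 [128.8 130.  131.2] floor 130.2
-20 820 [130.6 131.8 133. ] floor 132.0
-14 892 [132.5 133.6 134.8] floor 133.8
-8 950 [134.2 135.4 136.7] floor 135.7
-2 1040 [136.  137.3 138.5] floor 137.5
4 969 [136.  138.7 140.1] floor 139.3
10 8 [128.8 129.5 130. ] floor 141.2
470 ; 476 135.3; 482 ; 488 172.5; 494 173.3; 500 173.4; 506 173.4; 512 173.4; 518 173.4; 524 173.3; 530 173.4; 536 173.4; 542 172.9; 548 ; 554 136.4; 560 ; R [[0.016, 1.0, 0.002], [1.0, -0.016, -0.002], [-0.002, 0.002, -1.0]]
```

The pack is still level, with its upslope edge just touching. I continue lowering while it pivots.

>>> {"op": "play_rows", "data": {
  "grip_force": 20,
  "moves": [
    [[-1, 0, 0, 0.2, 0], [-1, 0, 0, 0.4, 0], [-1, 0, 0, 0.6, 0], [-1, 0, 0, 0.6, 0]]
  ]
}}

```text
t: 14.85
eef_pos: [516.6, -90.9, 96.5]
tcp_rot: [0.004, 0.713, 0.702, -0.001]
force: [-7.9, -10.1, 12.3]
gripper_width: 0.65
gripper_force: 48.7
```

```bash
python3 tilt.py | head -12
```

```text
14.85 [516.58591466 -90.93052497  96.48069463] [ -7.9 -10.1  12.3] 0.6503907842981852 48.74544024467468
top slope deg -11.9119052548901 height normal above floor 49.126051695996196 y max -42.77709341625277 4379
-80 5301 [169.7 209.5 215.7] floor 113.6
-74 3569 [170.  213.  220.8] floor 115.5
-68 1037 [170.3 171.3 172.2] floor 117.3
-62 1176 [170.7 171.7 172.6] floor 119.1
-56 1191 [171.2 172.1 173.1] floor 121.0
-50 1283 [171.9 172.8 173.8] floor 122.8
-44 2865 [156.6 168.1 173.1] floor 124.6
-38 1208 [125.5 128.2 138.1] floor 126.5
-32 749 [127.1 128.1 129.3] floor 128.3
-26 824 [128.7 130.  131.1] floor 130.2
```

>>> {"op": "play_rows", "data": {
  "grip_force": 20,
  "moves": [
    [[-1, 0, 0, 0.2, 0], [-1, 0, 0, 0.4, 0], [-1, 0, 0, 0.6, 0], [-1, 0, 0, 0.6, 0]]
  ]
}}

```text
t: 15.4
eef_pos: [517.0, -92.8, 91.3]
tcp_rot: [0.005, 0.712, 0.702, -0.002]
force: [-9.0, -16.6, 15.5]
gripper_width: 0.648
gripper_force: 50.5
```

```bash
python3 tilt.py | head -12;python3 tilt.py | tail -1
```

```text
15.4 [517.01329996 -92.79230757  91.30895411] [ -9.  -16.6  15.5] 0.6480263130241825 50.5323851108551
top slope deg -22.508395921565942 height normal above floor 49.40362474037474 y max -45.671284274495854 3135
-80 4188 [166.4 205.4 210.6] floor 113.6
-74 3599 [167.5 208.2 216.8] floor 115.5
-68 1075 [168.2 169.4 170.4] floor 117.3
-62 1158 [169.2 170.1 171. ] floor 119.1
-56 1238 [170.4 171.3 172.2] floor 121.0
-50 1643 [170.5 172.  173. ] floor 122.8
-44 2655 [144.4 154.2 162.5] floor 124.6
-38 1099 [125.3 126.9 133.5] floor 126.5
-32 825 [127.  128.1 129.2] floor 128.3
-26 903 [128.7 129.9 131.1] floor 130.2
470 ; 476 135.3; 482 130.0; 488 170.2; 494 171.4; 500 171.5; 506 171.3; 512 171.6; 518 171.5; 524 171.4; 530 171.5; 536 171.6; 542 171.4; 548 136.7; 554 136.1; 560 ; R [[0.015, 1.0, 0.004], [1.0, -0.015, -0.01], [-0.01, 0.004, -1.0]]
```

>>> {"op": "play_rows", "data": {
  "grip_force": 20,
  "moves": [
    [[-1, 0, 0, 0.2, 0], [-1, 0, 0, 0.4, 0], [-1, 0, 0, 0.4, 0], [0.29, 0, 0, 0.4, 0], [0.3, 0, 0, 0.4, 0], [0.31, 0, 0, 0.4, 0], [0.32, 0, 0, 0.4, 0], [0.33, 0, 0, 0.4, 0], [0.35, 0, 0, 0.4, 0], [0.38, 0, 0, 0.4, 0], [0.42, 0, 0, 0.4, 0], [0.42, 0, 0, 0.4, 0]]
  ]
}}

```text
t: 17.0
eef_pos: [517.8, -90.8, 86.8]
tcp_rot: [0.005, 0.713, 0.701, -0.0]
force: [-5.2, -6.8, 11.8]
gripper_width: 0.709
gripper_force: 6.7
```

```bash
python3 tilt.py | sed -n '1,12p;$p'
```

```text
17.0 [517.78193179 -90.78575582  86.84846558] [-5.2 -6.8 11.8] 0.7094758202643658 6.696468740701675
top slope deg -36.53367691998494 height normal above floor 49.71128622666953 y max -47.71039949004974 2726
-80 5380 [163.9 200.2 206. ] floor 113.6
-74 3017 [165.3 203.7 211. ] floor 115.5
-68 1083 [166.5 167.4 168.3] floor 117.3
-62 1100 [168.2 169.1 170.1] floor 119.1
-56 1275 [170.  170.9 172. ] floor 121.0
-50 2892 [159.7 165.8 170.6] floor 122.8
-44 2071 [140.  146.7 152.7] floor 124.6
-38 1133 [125.4 127.2 132.9] floor 126.5
-32 860 [126.9 128.1 129.2] floor 128.3
-26 936 [128.8 129.9 131.1] floor 130.2
470 ; 476 135.5; 482 126.5; 488 169.1; 494 170.7; 500 170.8; 506 170.7; 512 170.8; 518 170.7; 524 170.8; 530 170.9; 536 170.8; 542 170.5; 548 136.0; 554 136.2; 560 ; R [[0.017, 1.0, 0.006], [1.0, -0.017, -0.007], [-0.007, 0.006, -1.0]]
```

The pack is now flat (slope 16.3°, top 47.7 mm above the floor). I open wide and rise.

>>> {"op": "play_rows", "data": {
  "moves": [
    [[0.7, 0, 0, 0, 0], [0.8, 0, 0, 0, 0], [0.8, 0, 0, 0, 0], [0.8, 0, 0, -2, 0], [0.8, 0, 0, -6, 0], [0.8, 2, 0, -12, 0], [0.8, 4, 0, -16, 0], [-1, 4, 0, -16, 0], [-1, 4, 0, -16, 0], [-1, 4, 0, -16, 0]]
  ]
}}

```text
t: 18.3
eef_pos: [514.6, -47.0, 240.5]
tcp_rot: [-0.002, 0.713, 0.701, -0.001]
force: [-0.1, -0.9, 0.0]
gripper_width: 0.261
gripper_force: 0.0
```

```bash
cat > pk.py <<'E'
from h import *
s=bot.observe();p,d=bot.capture("wrist");c=cam("wrist",s);W=cloud(c,d)
print(s["t"],s["eef_pos"],s["tcp_rot"].round(4),s["force"].round(1),s["gripper_width"])
a=np.radians(17);Y0=-271;z=138.1+.3057*Y0
X=-(W[...,1]-Y0)*np.cos(a)-(W[...,2]-z)*np.sin(a);Z=-(W[...,1]-Y0)*np.sin(a)+(W[...,2]-z)*np.cos(a)
Yl=W[...,0]-(516.1+.0178*W[...,1])
m=((d>50)&(Z>40)&(Z<56)&(abs(Yl)<34)&(X<-60)&(X>-290)).astype(np.uint8)
n,l,st,_=cv2.connectedComponentsWithStats(m);k=1+st[1:,4].argmax();m=l==k
r=cv2.minAreaRect(np.stack([X[m],Yl[m]],1).astype(np.float32));print("top rect lane",r,"Z",np.percentile(Z[m],[5,50,95]).round(1))
g=np.polyfit(X[m],Z[m],1);print("tilt deg",np.degrees(np.arctan(g[0])),"x range",np.percentile(X[m],[.5,99.5]))
cv2.imwrite("pics/pk.png",p[:,:,::-1])
E
python3 pk.py
```

```text
18.3 [514.55538599 -47.00365899 240.54921605] [-0.0018  0.7129  0.7013 -0.0009] [-0.1 -0.9  0. ] 0.2611728456804273
top rect lane ((-194.4939727783203, 2.446249008178711), (101.13381958007812, 56.068607330322266), 0.9394330978393555) Z [45.  48.1 49.2]
tilt deg 1.0789287612042586 x range [-243.98404625 -146.16833476]
```

The pack lies flat at lane x ≈ −195, y ≈ +2. Before pushing I check the real depth of the gripper body and finger profile in the wrist depth.

```bash
python3 - <<'E'
from h import *
f=np.load("w1.npz");T=bot.camera_model("wrist")["tool_from_camera"];K=bot.camera_model("wrist")["camera_matrix"]
C=cloud((K,T[:3,:3],T[:3,3]),f["d"])
for v in(350,360,370,380,390,398): print(v,[C[v,u].round().astype(int).tolist() for u in(240,280,320,360)])
p,d=bot.capture("wrist");C=cloud((K,T[:3,:3],T[:3,3]),d)
print("shut");
for a in range(-130,-30,8):
    m=(d>50)&(abs(C[...,2]-a)<4)&(abs(C[...,0])<60)&(abs(C[...,1])<60)
    if m.sum()>5:print(a,m.sum(),"xmax",np.percentile(C[m][:,0],99).round(),"y",np.percentile(C[m][:,1],[1,99]).round())
E
```

```text
350 [[-399, -155, 331], [-398, -76, 331], [-258, 2, 181], [-398, 81, 331]]
360 [[-422, -157, 330], [9, -11, -107], [-422, 3, 330], [9, 11, -107]]
370 [[-449, -159, 332], [11, -11, -112], [11, 0, -112], [9, 10, -110]]
380 [[9, -21, -113], [11, -10, -115], [10, 0, -114], [10, 10, -114]]
390 [[16, -18, -122], [11, -10, -118], [11, 0, -118], [9, 10, -116]]
398 [[18, -17, -126], [10, -10, -119], [11, 0, -120], [10, 9, -119]]
shut
-130 192 xmax 20.0 y [-19.  18.]
-122 4697 xmax 18.0 y [-59.  59.]
-114 9146 xmax 17.0 y [-58.  57.]
-106 7204 xmax 17.0 y [-53.  52.]
-98 4520 xmax 17.0 y [-49.  48.]
-90 6679 xmax 12.0 y [-44.  43.]
-82 2560 xmax 13.0 y [-40.  39.]
-74 1151 xmax 13.0 y [-27.  27.]
-66 632 xmax 11.0 y [-21.  20.]
-58 678 xmax 11.0 y [-21.  20.]
-50 604 xmax 11.0 y [-21.  20.]
-42 449 xmax 11.0 y [-21.  19.]
-34 19 xmax 10.0 y [-14.  13.]
```

Shut tips really are at tool z ≈ −39, the knuckles are ±17 mm thick from 58 mm above the tip, and the body starts about 73 mm above it. Vertical fingers therefore reach lane x ≈ −114 at most, so the last centimetre must coast after a brisk push. I go behind the pack first.

>>> {"op": "play_rows", "data": {
  "moves": [
    [[-1, 3, 0.2, 0, 0], [-1, 3, 0.2, 2, 0], [-1, 3, 0.2, 6, 0], [-1, 3, 0.2, 10, 0], [-1, 3, 0.2, 13, 0], [-1, 3, 0.2, 13.9, 0], [-1, 3, 0.2, 13.9, 0], [-1, 3, 0.2, 13.9, 0]]
  ]
}}

```text
t: 19.4
eef_pos: [519.3, -17.5, 105.2]
tcp_rot: [0.001, 0.713, 0.701, 0.001]
force: [-0.0, 0.4, 0.6]
gripper_width: -0.001
gripper_force: 0.0
```

```bash
python3 - <<'E'
from h import *
f=np.load("w1.npz");c=cam("wrist",dict(eef_pos=f["pos"],tcp_rot=f["q"]));W=cloud(c,f["d"])
for v in range(272,300,2): print(v,W[v,300].round(1),W[v,335].round(1))
E
```

```text
272 [ 486.3 -219.4   71.7] [ 540.4 -219.4   71.9]
274 [ 486.1 -224.4   69.3] [ 540.5 -222.9   71.9]
276 [ 485.9 -228.6   68.3] [ 540.7 -227.8   69.6]
278 [ 491.9 -174.8  160.8] [ 535.3 -175.   160.6]
280 [ 492.1 -175.4  164.5] [ 535.2 -176.   163.5]
282 [ 492.3 -176.2  167.6] [ 535.1 -177.8  165.1]
284 [ 492.2 -179.   167.6] [ 535.1 -179.5  166.9]
286 [ 491.5 -189.   156.6] [ 535.1 -182.6  166.5]
288 [ 491.4 -191.8  156.8] [ 535.8 -192.   156.5]
290 [ 491.4 -194.7  156.8] [ 535.8 -195.   156.5]
292 [ 491.2 -198.8  155.2] [ 535.9 -198.5  155.6]
294 [ 491.  -203.1  153.2] [ 536.1 -203.3  153. ]
296 [ 490.9 -207.   151.9] [ 536.2 -206.2  153.1]
298 [ 490.8 -210.6  151.2] [ 536.3 -210.2  151.7]
```

Cover bar: upslope face at y ≈ −175, top z ≈ 168, so the tool centre must stay above y ≈ −155. I make a slow test push to read the friction.

>>> {"op": "play_rows", "data": {
  "moves": [
    [[-1, 0, 0, 0, 0], [-1, -1, 0, 0.3, 0], [-1, -2, 0, 0.6, 0], [-1, -2.7, 0, 0.83, 0], [-1, -3.4, 0, 1.04, 0], [-1, -4.1, 0, 1.25, 0], [-1, -4.8, 0, 1.47, 0], [-1, -5.5, 0, 1.68, 0]]
  ]
}}

```text
t: 20.4
eef_pos: [517.3, -72.5, 86.8]
tcp_rot: [-0.0, 0.713, 0.701, -0.0]
force: [-0.7, 2.2, 4.7]
gripper_width: -0.001
gripper_force: 1.8
```

```bash
python3 pk.py
```

```text
20.4 [517.25539456 -72.5215089   86.75054858] [-1.000e-04  7.127e-01  7.014e-01 -0.000e+00] [-0.7  2.2  4.7] -0.0005797291231682894
top rect lane ((-214.24130249023438, -0.4591522216796875), (68.02801513671875, 46.90298843383789), 88.75611877441406) Z [42.  50.1 55.4]
tilt deg -8.488134115065051 x range [-237.27755152 -193.1289765 ]
```

Slow push: resistance 3.5 N along the slope, part of it caused by the finger pressing the pack down. Free coasting should be about 1–3 N, so a 0.5 m/s stroke that ends short of the bar carries it home.

>>> {"op": "play_rows", "data": {
  "moves": [
    [[-1, -2.0, 0, 0.61, 0], [-1, -7.9, 0, 2.42, 0], [-1, -7.2, 0, 2.1, 0], [-1, -5, 0, 1.0, 0], [-1, -2, 0, -2, 0], [-1, 2, 0, -7, 0], [-1, 4, 0, -13, 0], [-1, 4, 0, -15, 0], [-1, 4, 0, -15, 0], [-1, 4, 0, -15, 0]]
  ]
}}

```text
t: 21.7
eef_pos: [516.8, -31.5, 235.1]
tcp_rot: [-0.001, 0.713, 0.701, -0.001]
force: [0.0, -0.7, 0.2]
gripper_width: 0.001
gripper_force: 0.0
```

```bash
python3 - <<'E'
from h import *
s=bot.observe();print(s["t"],s["eef_pos"],s["force"].round(1))
p,d=bot.capture("wrist");q,e=bot.capture("top");g,e=bot.capture("scene")
c=cam("scene");u=proj(c,[514,-220,90]).astype(int);print(u)
cv2.imwrite("pics/r1.png",np.vstack([np.hstack([cv2.resize(q[170:220,345:430],(400,240),interpolation=2),cv2.resize(g[u[1]-40:u[1]+40,u[0]-60:u[0]+60],(400,240),interpolation=2)]),cv2.resize(p[200:400,200:440],(800,360))[:, :]])[:,:,::-1])
cv2.imwrite("wr.png",p[:,:,::-1])
W=cloud(cam("wrist",s),d);np.savez("w6.npz",p=p,d=d,pos=s["eef_pos"],q=s["tcp_rot"])
for y in range(-230,-100,6):
    m=(d>50)&(abs(W[...,0]-512)<12)&(abs(W[...,1]-y)<2);z=W[m][:,2]
    if len(z):print(y,len(z),np.percentile(z,[5,50,95]).round(),round(138.1+.3057*y))
E
```

```text
21.7 [516.78868249 -31.54390833 235.05593827] [ 0.  -0.7  0.2]
[247 222]
-218 16 [148. 149. 150.] 71
-212 30 [150. 151. 152.] 73
-206 28 [152. 153. 154.] 75
-200 40 [127. 154. 155.] 77
-194 26 [156. 156. 157.] 79
-182 12 [166. 166. 167.] 82
-176 93 [159. 164. 168.] 84
-104 1 [106. 106. 106.] 106
```

View pics/r1.png

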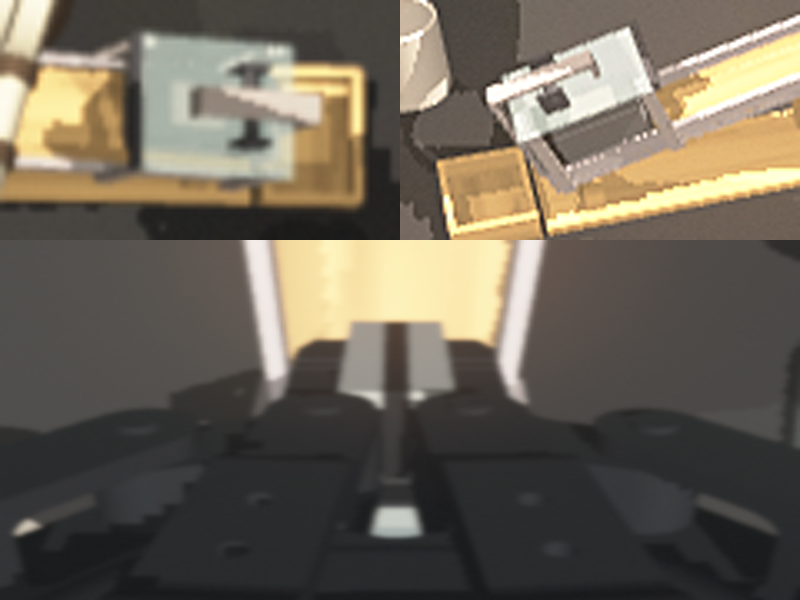

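The pack is now under the cover: its dark side shows in the scene crop at (555–655, 90–170). I go back to the open-handed look at the lane to measure its rear face.

>>> {"op": "play_rows", "data": {
  "moves": [
    [[1, 0, 0, -4, 0], [1, 0, 0, -8, 0], [1, -0.5, 0, -9.6, 0], [1, -0.5, 0, -9.6, 0], [1, -0.5, 0, -9.6, 0], [1, -0.5, 0, -9.6, 0], [1, -0.5, 0, -9.6, 0], [1, -0.5, 0, -9.6, 0]]
  ]
}}

```text
t: 22.85
eef_pos: [517.7, -37.0, 332.5]
tcp_rot: [-0.0, 0.713, 0.701, -0.0]
force: [0.1, 0.0, -0.3]
gripper_width: 0.999
gripper_force: 0.0
```

```bash
cat > fin.py <<'E'
from h import *
s=bot.observe();p,d=bot.capture("wrist");c=cam("wrist",s);W=cloud(c,d);print(s["t"],s["eef_pos"])
a=np.radians(17);Y0=-273;z=138.1+.3057*Y0
X=-(W[...,1]-Y0)*np.cos(a)-(W[...,2]-z)*np.sin(a);Z=-(W[...,1]-Y0)*np.sin(a)+(W[...,2]-z)*np.cos(a)
for v in range(246,290,2): print(v,[(X[v,u].round(1).item(),Z[v,u].round(1).item(),W[v,u,0].round().item(),p[v,u].tolist()) for u in(300,315,330)])
E
python3 fin.py
```

```text
22.85 [517.73262651 -36.98820995 332.54657338]
246 [(-110.0, -1.2, 488.0, [243, 218, 158]), (-111.2, 0.5, 510.0, [254, 242, 189]), (-110.7, 0.4, 532.0, [240, 213, 154])]
248 [(-107.0, -0.2, 488.0, [243, 218, 158]), (-106.5, -0.3, 510.0, [253, 241, 186]), (-106.1, -0.3, 532.0, [228, 195, 141])]
250 [(-103.6, 0.4, 488.0, [243, 219, 159]), (-103.4, 0.7, 510.0, [247, 225, 167]), (-102.8, 0.5, 532.0, [223, 189, 137])]
252 [(-99.5, 0.4, 488.0, [241, 216, 157]), (-98.7, -0.0, 510.0, [205, 177, 141]), (-99.3, 1.1, 532.0, [194, 166, 132])]
254 [(-95.0, -0.0, 487.0, [235, 206, 151]), (-99.4, 4.8, 510.0, [145, 137, 129]), (-98.1, 4.0, 532.0, [143, 135, 128])]
256 [(-90.2, -0.7, 487.0, [229, 197, 146]), (-100.7, 10.3, 510.0, [141, 134, 128]), (-99.6, 9.6, 532.0, [143, 136, 131])]
258 [(-86.1, -0.7, 487.0, [225, 192, 142]), (-100.6, 14.1, 510.0, [141, 134, 128]), (-99.8, 13.8, 531.0, [142, 135, 129])]
260 [(-82.0, -0.5, 487.0, [225, 193, 143]), (-100.8, 18.3, 510.0, [140, 135, 129]), (-99.4, 17.4, 531.0, [142, 135, 129])]
262 [(-77.5, -0.7, 486.0, [225, 192, 144]), (-99.8, 21.2, 510.0, [141, 136,
[... 904 characters left out ...]
.0, [102, 96, 94]), (-124.5, 72.3, 511.0, [103, 98, 96]), (-125.2, 73.2, 529.0, [72, 66, 62])]
280 [(-126.2, 76.7, 492.0, [100, 96, 94]), (-125.0, 75.9, 511.0, [100, 96, 93]), (-124.9, 76.2, 529.0, [70, 64, 61])]
282 [(-124.6, 78.4, 492.0, [109, 104, 102]), (-124.4, 78.6, 511.0, [87, 83, 81]), (-123.3, 77.9, 529.0, [74, 69, 66])]
284 [(-122.6, 79.8, 492.0, [126, 122, 118]), (-123.2, 80.7, 511.0, [98, 94, 92]), (-122.3, 80.2, 529.0, [94, 90, 88])]
286 [(-112.3, 74.3, 491.0, [168, 168, 159]), (-111.7, 74.1, 510.0, [167, 169, 163]), (-119.4, 80.9, 529.0, [159, 162, 156])]
288 [(-108.4, 74.2, 491.0, [186, 189, 178]), (-108.3, 74.5, 510.0, [203, 207, 198]), (-108.5, 75.0, 529.0, [195, 199, 193])]
```

The rear face is at lane x ≈ −100, and the bar reads −125, which confirms the frame. The pack is home, square and flat, so I hand in.

```bash
python3 -c "
from workcell import bot
print(bot.sign_off())"
```

```text
the job is handed in; nothing more can be done
None
```

The pack lies flat in the lane under the cover with its front end at the stop (rear face measured at lane x ≈ −100 mm), nothing is touching it, and I handed the job in at about 23 s; the last 10–20 mm were coasted after a 0.5 m/s push because the fingers cannot reach that far under the cover.

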